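# Set a flange plate in the jig with its spacer and hold it against the fence

## Task

Clear the two steel offcuts off the jig's bed into the scrap bin, then slide the steel spacer, standing on its foot, into the one gap beside the black flange plate that is wide enough for it, all the way in until its foot meets the back fence, and let go of it there. Last, push the plate along the bed until its back face is flush against the fence and finish while still holding it pressed firmly there: do not back off at the end. Leave the can and the two ring clamps beyond the jig where they are.

Things in the scene. Friction and masses are not known exactly. Their poses are not given: they have to be found in the camera images.
- jig: Fixed aluminium bed of the setting jig, 190 x 250 x 12 mm, lying on the bench. Origin at the centre of its underside; x points to the fence (away from the robot), y along the fence, z up. The bed's top is 12 mm above the bench.
- fence: Steel back fence along the far edge of the bed, fixed: 250 mm long, 16 mm thick, 38 mm high above the bed. Origin on the middle of its front face (the face towards the robot), at the level of the bed's top; x points through the fence away from the robot, y along it, z up. The bed reaches 174 mm in front of this face.
- thick_stop: Fixed steel side stop on the bed, 120 mm long along the jig's x, 46 mm wide, 20 mm high; at one end of the plate (left or right by chance), its centre 86 mm from the middle of the fence along the fence; its far end is about 1 mm off the fence. Origin at the centre of its underside, on the bed. The gap between it and the plate is only 6 to 10 mm: too narrow for the spacer.
- thin_stop: Fixed steel side stop on the bed like the other, but 20 mm wide: 120 mm long, 20 mm high, its centre 86 mm from the middle of the fence on the side away from the thick stop; its far end is about 1 mm off the fence. Origin at the centre of its underside, on the bed. The gap between it and the plate is 19 to 23 mm.
- plate_center (a point): Loose black cast flange plate, about 0.4 kg, lying flat on the bed between the stops: 60 mm (x) by 110 mm (y) by 22 mm high, with a round boss (36 mm diameter, 10 mm higher) in the middle of its top and a bolt hole near each end. This point is the centre of the 22 mm slab, 11 mm above the bed; axes along the plate's edges, x towards the fence. At the start its back face stands 45 to 53 mm in front of the fence and it is turned by up to 2 degrees. It slides with some 2 to 7 N.
- spacer_center (a point): Loose spacer of dark steel flat bar, 0.2 kg, an upside-down T standing on its foot on the bench: all of it 15 mm thick (its y); foot 60 mm long (its x) and 20 mm high; in the middle of the foot an upright grip tab 24 mm long (x) reaching 62 mm high. This point is half-way up, 31 mm above the underside. In its place its length lies along the jig's x, upright on the bed. Either end may go first.
- square_offcut_center (a point): Loose steel square-bar offcut, 30 (x) by 26 (y) by 26 mm high, 0.1 kg, lying on the bed either between plate and fence or in front of the plate, its x within 20 degrees of the jig's x. Point at its centre, 13 mm above the bed.
- round_offcut_center (a point): Loose steel round-bar offcut standing on end on the bed, diameter 28 mm, 26 mm high, 0.1 kg, either in front of the plate or between plate and fence (the place the square one has not). Point at its centre, 13 mm above the bed.
- bin: Fixed open scrap bin of blue plastic on the bench left or right of the jig: 150 mm (x) by 130 mm (y), 70 mm high, walls and floor 4 mm. Origin at the centre of its underside.
- clamp_a_center (a point): Black cast ring clamp with two ears, a bystander: 150 mm long, 88 mm ring, 24 mm high, lying on the bench beyond the jig on the left. Point at its centre.
- clamp_b_center (a point): The same kind of clamp, a bystander, lying beyond the jig on the right. Point at its centre.
- can_center (a point): Closed metal can, a bystander, 72 mm diameter, 85 mm high, standing behind the fence. Point at its centre.

How it is judged:
On the way, in this order (a step that is already met when the one before it is completed fails the run):
1. both offcuts lie in the bin (x of square_offcut_center in the frame of bin between -0.073 and 0.073 m and y of square_offcut_center in the frame of bin between -0.063 and 0.063 m and z of square_offcut_center in the frame of bin between 0 and 0.062 m and x of round_offcut_center in the frame of bin between -0.073 and 0.073 m and y of round_offcut_center in the frame of bin between -0.063 and 0.063 m and z of round_offcut_center in the frame of bin between 0 and 0.062 m), for 0.2 s.
2. the spacer stands on the bed in the wide gap, its foot home against the fence (x of spacer_center in the frame of fence between -0.04 and -0.027 m and (y of spacer_center in the frame of thin_stop between 0.014 and 0.03 m or y of spacer_center in the frame of thin_stop between -0.03 and -0.014 m) and y of spacer_center in the frame of fence between -0.08 and 0.08 m and z of spacer_center in the frame of fence between 0.027 and 0.035 m and angle between spacer_center's own z axis and vertical below 0.1 rad and angle between the x axis of spacer_center and the x axis of fence, either way round below 0.15 rad), for 0.2 s.
At the end, for the whole second after the job is handed in: Offcuts in the bin; spacer upright on the bed between thin stop and plate, foot within 10 mm of the fence, along it within 0.15 rad; plate flat, back face within 2.5 mm of the fence, square within 0.04 rad; robot still pressing: over 5 N on the plate, 3 N on the fence, through the last second (all of step 1 and all of step 2 and x of plate_center in the frame of fence above -0.0325 m and y of plate_center in the frame of fence between -0.03 and 0.03 m and z of plate_center in the frame of fence between 0.008 and 0.014 m and angle between the x axis of plate_center and the x axis of fence, either way round below 0.04 rad and angle between plate_center's own z axis and vertical below 0.05 rad and contact force between plate and fence above 3 N and contact force between any of the fingers, the arm and plate above 5 N and linear speed of each of plate, spacer below 0.02 m/s); the arm keeps its last pose, push and grip.
It fails at once if a bystanding clamp or the can is shifted by more than 30 mm (distance of any of clamp_a_center, clamp_b_center, can_center from where it was at the start of the episode above 0.03 m).
It also fails if it takes over 72 s, if anything falls off the work surface, if the arm or the gripper's body presses on something with over 40 N, if the wrist force passes 120 N, or if a joint passes its speed limit or range.

## Robot

A 6-joint arm with a two-finger parallel gripper is mounted at the origin on the work surface. World frame = base frame: x ahead of the robot, y to its left, z up, the work surface at z = 0. Lengths are in m, angles in rad, forces in N, time in s.
With the tool pointing down it reaches from about 0.325 to 0.85 m from the base axis. Payload 15.5 kg.
Tool frame: the origin (TCP) lies at the very end of the fingers, on their centre line; the grasp point (between the pads) lies 19 mm behind it; z points along the fingers, y is the direction in which the jaws open and shut (so a half turn about z gives the same grasp; the last joint's range is limited). The gripper opens to 91 mm and grips with 3 to 60 N. Pads are 32 mm wide; open, the fingers measure 118 mm over their backs; the gripper's body (76 mm by 178 mm) begins 60 mm behind the grasp point.
Start: joints at [1.155, 0.494, 1.345, -0, 1.302, -0.096], TCP at [0.197, 0.593, 0.214] pointing down, gripper open.
Joint ranges: [-2.91, 2.91], [-0.82, 2.16], [0.22, 2.67], [-1.22, 4.37], [0.12, 2.79], [-3.08, 3.08]. Speed limits (rad/s): [1.89, 1.89, 2.57, 3.01, 3.01, 3.01].

## Interface

Orientations are given as [roll, pitch, yaw] about the fixed x, y, z axes, in that order (R = Rz(yaw) Ry(pitch) Rx(roll)).
In Python, from rig import ctrl, cams, finish_job, look_for, spot_point gives the robot as it stands.
- The arm moves only by the tool apply_moves, never from a script. Its argument "targets" is a list of rows, each a list of 7 numbers: the shift along the tool's x, y, z in units of 25 mm (1.0 is 25 mm), then the turn, a rotation vector about the tool's x, y, z in units of 10 degrees (1.0 is 10 degrees), then the opening, from 0 (shut) to 1 (fully open). A call has exactly 8 rows; each row is the pose to reach, as a shift and turn from the pose commanded when the call began, along the tool's axes at that moment; what a row does not reach only later rows make up. A row lasts 1/8 s, in which the tool goes at most 62.5 mm and 10.7 degrees, less where a joint would pass 70% of its speed; a pose out of reach is approached as far as the arm can. A call with a gripper value outside its range is refused whole. The fingers move at their own pace and stop on an object; "newtons" is the grip in N (left out, the last holds). Time passes only in rows, so rows that repeat a pose let the fingers close, or fill a call up. It gives the time, the measured TCP pose, the force and the opening at its end, in the units of the state.
- ctrl.observe(): the state, without advancing time (a new reading comes with each control period).
- cams.grab_frame(name): name is "scene" or "side" or "wrist"; returns (picture, depth): 400x640x3 uint8, red, green, blue; 400x640 float32, m along the optical axis (not along the pixel's ray), 0 where there is no reading.
- cams.get_calibration(name): a dict with "intrinsics" (3x3 intrinsics, pixels), "rvec" (rotation vector, rad) and "tvec" (3), from world to camera coordinates, as OpenCV has them. Camera axes: x right, y down, z forward; pixel columns grow to the right and rows downward; lengths in m; the calibration is good to about 2 mm. A picture is of the moment at which its call begins: read the wrist's pose just before it. get_calibration takes no time and is no camera call; for the wrist camera it gives the pose at the moment of the call.
- finish_job(): hands the job in, once; it reports no verdict.
Trained networks look in the newest picture that a camera, given by its name, has taken for a name from the list of things; names that differ only in an ending like _2 or _b are one class to them, and where a whole thing is asked for, a point or a joint stands for the part that bears it (a point fixed in the world has none). Each returns a list of dicts, best first, with "confidence" (0 to 1); they miss things now and then, are a little off and sometimes report something else, mostly with a low value. They report only what shows in the picture. A call takes as long as a camera call.
- look_for(query, camera): "at" ([x, y, z] in m, in the coordinates of the camera as it stood for that picture, good to about 4 mm: the middle of the surface that is visible of it).
- spot_point(query, camera): "at" ([x, y, z] in m, in the coordinates of the camera as it stood for that picture, good to about 4 mm: a listed point, or the origin of a listed thing).
The state is a dict: "clock": time; "q": joint angles; "joint_velocities": joint speeds; "effort": joint torques, N m; "eef_pos": TCP position; "tool_rot": TCP orientation; "ft_force": force on the tool from outside, world axes, zero at the start; "moment": the same for the moment, N m; "finger_gap": finger opening in m.
Only numpy, scipy, OpenCV 4.12 (cv2) and the standard library are available. Lean on these libraries where they do the work, as an engineer would, in place of code of your own. Each camera call takes 0.05 s, during which the arm holds its last target.

## Working session

There is one attempt and no reset: what is moved stays moved. The work goes in short steps, Python scripts to look and compute and a tool call to move; the robot and the scene stay as the last step left them, time stands still between calls to the robot, and variables do not carry over. Pictures are saved under pics/ and viewed, and the job is handed in when it is done.

Besides the shell and the picture viewer there is one more tool, called after "Call:" in YAML: its name, and indented under it one key for each argument. apply_moves: Moves the arm, as the interface text tells. Its arguments: {"type":"object","properties":{"targets":{"type":"array"},"newtons":{"type":"number"}},"required":["targets"]}

```bash
ls; mkdir -p pics; cat > h.py <<'E'
import numpy as np, cv2
from rig import ctrl, cams, finish_job, look_for, spot_point
def cal(n):
    c=cams.get_calibration(n); R=cv2.Rodrigues(np.array(c["rvec"],float))[0]; return np.array(c["intrinsics"],float),R,np.array(c["tvec"],float).ravel()
def c2w(p,C): K,R,t=C; return R.T@(np.asarray(p,float)-t)
def proj(p,C): K,R,t=C; q=K@(R@np.asarray(p,float)+t); return q[:2]/q[2]
def cloud(d,C):
    K,R,t=C; v,u=np.mgrid[:d.shape[0],:d.shape[1]]
    P=np.stack([(u-K[0,2])/K[0,0]*d,(v-K[1,2])/K[1,1]*d,d],-1)
    return (P-t)@R
def save(n,im,scale=1.25):
    cv2.imwrite(f"pics/{n}.png",cv2.resize(im[:,:,::-1],None,fx=scale,fy=scale))
E
python3 - <<'E'
from h import *
s=ctrl.observe()
for k in s: print(k,s[k])
for n in("scene","side"):
    C=cal(n); im,d=cams.grab_frame(n); save(n+"0",im); np.savez(n+"0.npz",im=im,d=d,K=C[0],R=C[1],t=C[2])
    print(n,-C[1].T@C[2])
    for q in("fence","jig","bin","thick_stop","thin_stop","plate_center","spacer_center","square_offcut_center","round_offcut_center"):
        r=spot_point(q,n); print(q,[(np.round(c2w(x["at"],C),4).tolist(),round(x["confidence"],2)) for x in r[:2]])
print(ctrl.observe()["clock"])
E
```

```text
pics
clock 0.0
q [ 1.15450289e+00  4.94159235e-01  1.34615550e+00  3.06502391e-05
  1.30249805e+00 -9.55129846e-02]
joint_velocities [ 4.47323899e-05 -6.23101970e-04  5.73143525e-04 -7.48711313e-04
 -2.09844177e-03 -2.04818776e-04]
effort [ 7.01195837e-03 -8.78824997e+01 -3.81863344e+01  7.11666467e-02
  5.31023741e-02 -7.58521173e-05]
eef_pos [0.19690252 0.59276004 0.2133449 ]
tool_rot [-3.14038091e+00 -1.45769829e-04  2.82080397e+00]
ft_force [0.42355605 0.69769064 0.60179021]
moment [0.0092654  0.09338573 0.02207833]
finger_gap 0.09119704707339375
scene [ 1.30829163 -0.03455177  0.77878533]
fence [([0.6843, 0.0016, 0.0152], 0.88)]
jig [([0.6081, -0.01, 0.0007], 0.65)]
bin [([0.477, -0.3349, 0.0005], 0.9)]
thick_stop [([0.6125, 0.077, 0.0099], 0.65)]
thin_stop [([0.6326, -0.0894, 0.0128], 0.74), ([0.6138, 0.0763, 0.0092], 0.18)]
plate_center [([0.6083, -0.0075, 0.0211], 0.61), ([0.6084, -0.0125, 0.0027], 0.5)]
spacer_center [([0.5057, 0.2998, 0.0314], 0.7), ([0.4795, -0.3386, 0.0028], 0.48)]
square_offcut_center [([0.6616, 0.0198, 0.0253], 0.58)]
round_offcut_center [([0.5398, 0.0164, 0.0284], 0.39)]
side [0.58176719 0.72656888 0.7926543 ]
fence [([0.6857, -0.0008, 0.0185], 0.64)]
jig [([0.6062, -0.0055, 0.0025], 0.8)]
bin [([0.4804, -0.327, 0.0002], 0.81), ([0.5026, 0.3046, 0.0348], 0.4)]
thick_stop [([0.6151, 0.0777, 0.0114], 0.62), ([0.5038, 0.3046, 0.0315], 0.56)]
thin_stop [([0.6331, -0.0936, 0.0108], 0.68), ([0.6947, -0.2956, 0.0088], 0.44)]
plate_center [([0.6036, -0.0088, 0.0238], 0.98), ([0.7919, 0.0666, 0.0421], 0.47)]
spacer_center [([0.5065, 0.3049, 0.03], 0.91), ([0.6605, 0.0213, 0.0219], 0.74)]
square_offcut_center [([0.4821, -0.328, 0.0021], 0.51), ([0.6579, 0.0242, 0.024], 0.48)]
round_offcut_center [([0.6872, 0.2932, 0.0082], 0.57), ([0.5355, 0.0207, 0.0283], 0.44)]
1.0
```

View pics/scene0.png

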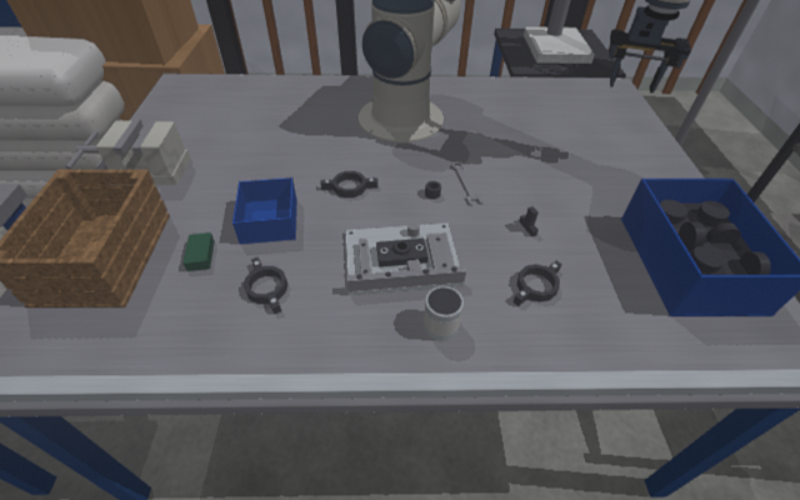

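View pics/side0.png

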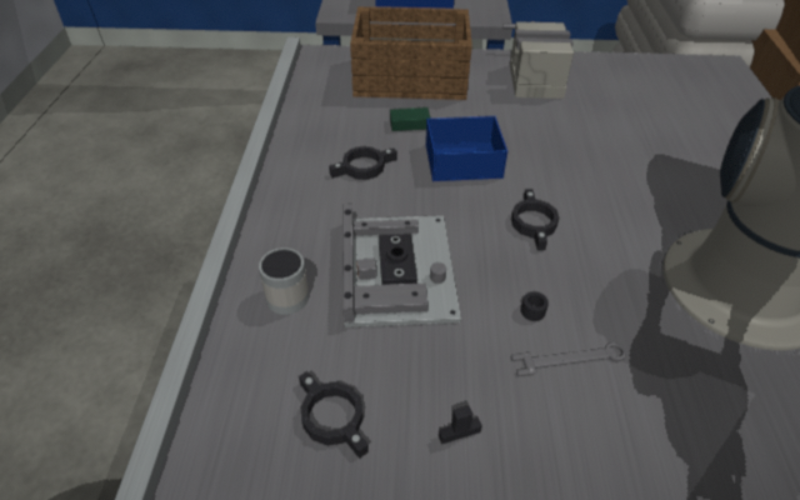

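```bash
python3 - <<'E'
from h import *
for n in("scene","side"):
    z=np.load(n+"0.npz"); C=(z["K"],z["R"],z["t"]); P=cloud(z["d"],C); 
    P=P[z["d"]>0]; 
    x,y,h=P.T
    # topdown height map
    G=np.zeros((400,500)); r=((0.80-x)/0.001).astype(int); c=((0.15-y)/0.001*1).astype(int)
    def st(m,t):
        Q=P[m]
        if len(Q)>20:
            rect=cv2.minAreaRect((Q[:,:2]*1000).astype(np.float32)); print(n,t,len(Q),"med z",np.round(np.median(Q[:,2]),4),"rect",np.round(rect[0],1),np.round(rect[1],1),round(rect[2],1), "lo/hi",np.round(np.percentile(Q,[1,99],axis=0)*1000,0).tolist())
    st((abs(x-.506)<.06)&(abs(y-.302)<.06)&(h>.055)&(h<.07),"spacer tab")
    st((abs(x-.506)<.06)&(abs(y-.302)<.06)&(h>.016)&(h<.024),"spacer foot")
    st((abs(x-.538)<.028)&(abs(y-.018)<.03)&(h>.034)&(h<.044),"round")
    st((abs(x-.660)<.021)&(abs(y-.022)<.035)&(h>.036)&(h<.044),"square")
    st((abs(x-.607)<.06)&(abs(y+.01)<.07)&(h>.030)&(h<.0365),"plate top")
    st((abs(x-.607)<.06)&(abs(y+.01)<.07)&(h>.041)&(h<.047),"boss")
    st((abs(x-.69)<.03)&(abs(y)<.14)&(h>.045)&(h<.055),"fence top")
    st((abs(x-.48)<.1)&(abs(y+.33)<.1)&(h>.066)&(h<.074),"bin rim")
    st((abs(x-.61)<.07)&(abs(y-.08)<.04)&(h>.028)&(h<.0345),"thick")
    st((abs(x-.62)<.07)&(abs(y+.09)<.02)&(h>.028)&(h<.0345),"thin")
    st((abs(x-.6)<.15)&(abs(y)<.16)&(h>.008)&(h<.016),"bed")
    st((abs(x-.79)<.06)&(abs(y-.06)<.06)&(h>.08)&(h<.09),"can")
E
```

```text
scene spacer tab 40 med z 0.0606 rect [509.1 303.5] [22.4 17.6] 11.4 lo/hi [[499.0, 293.0, 55.0], [520.0, 313.0, 64.0]]
scene spacer foot 52 med z 0.0198 rect [508.8 304. ] [60.5 16.2] 21.3 lo/hi [[479.0, 287.0, 16.0], [538.0, 318.0, 23.0]]
scene round 58 med z 0.0374 rect [537.2  20.2] [27.5 26.2] 11.4 lo/hi [[525.0, 8.0, 34.0], [552.0, 33.0, 40.0]]
scene square 71 med z 0.0383 rect [659.4  16.7] [28.4 25.5] 9.8 lo/hi [[645.0, 3.0, 36.0], [675.0, 30.0, 41.0]]
scene plate top 568 med z 0.0338 rect [606.2  -3. ] [117.5 125.6] 0.1 lo/hi [[549.0, -63.0, 30.0], [653.0, 59.0, 36.0]]
scene boss 101 med z 0.0443 rect [629.4  -1.4] [77.  34.6] 20.0 lo/hi [[593.0, -24.0, 41.0], [652.0, 22.0, 47.0]]
scene fence top 547 med z 0.0498 rect [6.932e+02 6.000e-01] [ 19.5 248.1] 5.8 lo/hi [[677.0, -120.0, 46.0], [713.0, 121.0, 55.0]]
scene bin rim 267 med z 0.0691 rect [ 479.6 -332.2] [156.2 130.5] 7.1 lo/hi [[400.0, -403.0, 66.0], [562.0, -261.0, 73.0]]
scene thick 459 med z 0.0319 rect [610.2  70. ] [105.8  62.6] 4.4 lo/hi [[558.0, 42.0, 29.0], [659.0, 103.0, 34.0]]
scene thin 198 med z 0.0321 rect
[... 1007 characters left out ...]
side fence top 594 med z 0.0515 rect [691.7   3.8] [ 16.1 251.8] 6.0 lo/hi [[673.0, -118.0, 47.0], [709.0, 127.0, 55.0]]
side bin rim 370 med z 0.0698 rect [ 478.3 -330.3] [151.3 135.6] 6.5 lo/hi [[399.0, -401.0, 66.0], [557.0, -257.0, 74.0]]
side thick 947 med z 0.0329 rect [615.   72.9] [119.4  66.5] 5.7 lo/hi [[555.0, 42.0, 29.0], [673.0, 108.0, 34.0]]
side thin 307 med z 0.0325 rect [630.8 -89.9] [117.8  25.9] 5.0 lo/hi [[572.0, -104.0, 28.0], [688.0, -74.0, 34.0]]
side bed 3214 med z 0.0132 rect [604.9  -6.4] [189.9 254.1] 5.8 lo/hi [[504.0, -133.0, 9.0], [686.0, 124.0, 16.0]]
side can 804 med z 0.0867 rect [789.4  70.8] [71.1 72.4] 46.6 lo/hi [[756.0, 36.0, 81.0], [824.0, 106.0, 89.0]]
```

Both pictures show the jig in the middle, turned about +5.8°. The square offcut lies between plate and fence (side px 365,268) and the round one in front of the plate (437,270). The spacer stands on the bench on the left (460,428), and the small blue bin is on the right (465,150). The thin stop is on the right, so the wide gap is at y≈-0.075.

```bash
cat >> h.py <<'E'
from scipy.spatial.transform import Rotation as Ro
def move(pos,yaw,roll=np.pi,pitch=0):
    s=ctrl.observe(); R=Ro.from_euler("xyz",s["tool_rot"]); T=Ro.from_euler("xyz",[roll,pitch,yaw])
    d=R.inv().apply(np.asarray(pos)-s["eef_pos"])/0.025; r=np.degrees((R.inv()*T).as_rotvec())/10
    print("row",np.round(d,2).tolist(),np.round(r,2).tolist(),"dist",round(float(np.linalg.norm(d)*25)),"mm at",np.round(s["eef_pos"],4),np.round(s["tool_rot"],3),"gap",round(s["finger_gap"],4),"t",round(s["clock"],2))
E
python3 - <<'E'
from h import *
C=cal("wrist"); s=ctrl.observe(); R=Ro.from_euler("xyz",s["tool_rot"])
print("cam in tool",R.inv().apply(-C[1].T@C[2]-s["eef_pos"]),"cam z in tool",R.inv().apply(C[1][2]), C[0])
move([.60,0.02,.24],np.radians(185.8))
E
```

```text
cam in tool [ 0.08346253 -0.00044465 -0.17114863] cam z in tool [-2.97330154e-01  2.22479793e-04  9.54774701e-01] [[315.77650393   0.         316.08830242]
 [  0.         315.77650393 199.77295431]
 [  0.           0.           1.        ]]
row [-22.52, -16.67, -1.04] [0.0, -0.0, -2.42] dist 701 mm at [0.1971 0.5931 0.2139] [ 3.142 -0.     2.821] gap 0.091 t 1.0
```

Call:
apply_moves:
  targets:
    - [-22.5,-16.7,-1,0,0,-2.42,1]
    - [-22.5,-16.7,-1,0,0,-2.42,1]
    - [-22.5,-16.7,-1,0,0,-2.42,1]
    - [-22.5,-16.7,-1,0,0,-2.42,1]
    - [-22.5,-16.7,-1,0,0,-2.42,1]
    - [-22.5,-16.7,-1,0,0,-2.42,1]
    - [-22.5,-16.7,-1,0,0,-2.42,1]
    - [-22.5,-16.7,-1,0,0,-2.42,1]

```text
clock: 2.0
eef_pos: [0.4803, 0.1892, 0.2318]
tool_rot: [3.141, 0.001, -3.04]
ft_force: [1.2, 1.1, 0.2]
finger_gap: 0.0911
```

```bash
python3 - <<'E'
from h import *
move([.60,0.0,.22],np.radians(185.8))
E
```

```text
row [-4.0, -8.01, 0.47] [0.0, 0.0, 0.0] dist 224 mm at [0.4803 0.1892 0.2318] [ 3.141e+00  1.000e-03 -3.040e+00] gap 0.0911 t 2.0
```

Call:
apply_moves:
  targets:
    - [-4,-8,0.47,0,0,0,1]
    - [-4,-8,0.47,0,0,0,1]
    - [-4,-8,0.47,0,0,0,1]
    - [-4,-8,0.47,0,0,0,1]
    - [-4,-8,0.47,0,0,0,1]
    - [-4,-8,0.47,0,0,0,1]
    - [-4,-8,0.47,0,0,0,1]
    - [-4,-8,0.47,0,0,0,1]

```text
clock: 3.0
eef_pos: [0.5987, 0.003, 0.2199]
tool_rot: [3.142, 0.0, -3.039]
ft_force: [-0.1, 0.5, 0.2]
finger_gap: 0.0911
```

```bash
cat > look.py <<'E'
from h import *
import sys
n=sys.argv[1]
C=cal("wrist"); im,d=cams.grab_frame("wrist"); save(n,im); np.savez(n+".npz",im=im,d=d,K=C[0],R=C[1],t=C[2])
for q in sys.argv[2:]:
    r=spot_point(q,"wrist"); print(q,[(np.round(c2w(x["at"],C),4).tolist(),round(x["confidence"],2)) for x in r[:2]])
s=ctrl.observe(); print(np.round(s["eef_pos"],4),np.round(s["tool_rot"],3),s["clock"])
E
python3 look.py w1 fence square_offcut_center round_offcut_center plate_center thin_stop
```

```text
fence [([0.6844, -0.0013, 0.0092], 0.7)]
square_offcut_center [([0.6608, 0.0205, 0.0234], 0.91)]
round_offcut_center [([0.5346, 0.0187, 0.0241], 0.66)]
plate_center [([0.6063, -0.0081, 0.0256], 0.82)]
thin_stop [([0.6329, -0.0913, 0.0107], 0.86)]
[0.599  0.0023 0.2198] [ 3.142  0.    -3.04 ] 3.3
```

View pics/w1.png

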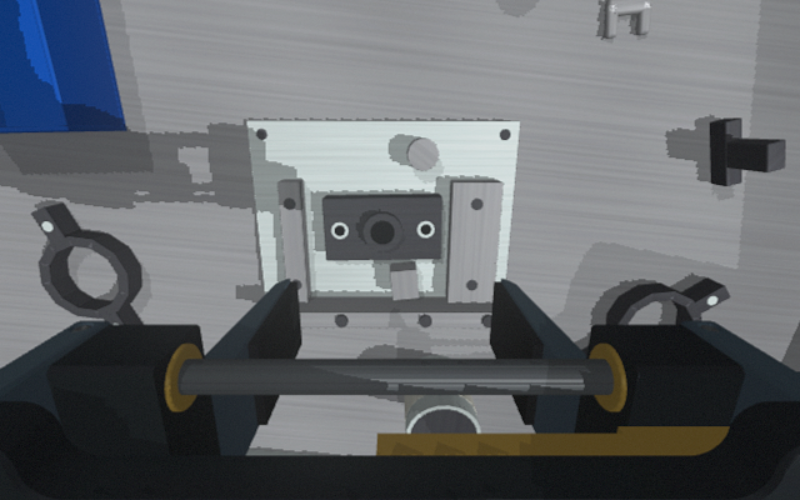

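The wrist view shows the jig with the square offcut at (404,280), touching neither plate nor fence, and the round one at (423,152). The wide gap is between the thin stop (290,235) and the plate's left end (325,225). The spacer is at the right (745,150). Next I fit the tops from depth.

```bash
cat > fit.py <<'E'
from h import *
import sys
def run(n):
    z=np.load(n+".npz"); C=(z["K"],z["R"],z["t"]); P=cloud(z["d"],C); P=P[z["d"]>0]; x,y,h=P.T
    a=np.radians(5.8); ex=np.array([np.cos(a),np.sin(a)]); ey=np.array([-np.sin(a),np.cos(a)]); o=np.array([.6845,0])
    u=(P[:,:2]-o)@ex; v=(P[:,:2]-o)@ey
    def st(m,t):
        if m.sum()<20: print(n,t,"few",m.sum()); return
        p=np.stack([u[m],v[m]],1)*1000; r=cv2.minAreaRect(p.astype(np.float32))
        print(n,t,m.sum(),"z",round(float(np.median(h[m])),4),"jig rect",np.round(r[0],1),np.round(r[1],1),round(r[2],1),"lo/hi",np.round(np.percentile(p,[1,99],axis=0),1).tolist(),"world",np.round(o+(r[0][0]*ex+r[0][1]*ey)/1000,4))
    st((abs(u+.15)<.04)&(abs(v-.03)<.03)&(h>.034)&(h<.044),"round")
    st((abs(u+.02)<.022)&(abs(v-.022)<.025)&(h>.036)&(h<.042),"square")
    st((abs(u+.077)<.045)&(abs(v)<.06)&(h>.0315)&(h<.0365),"plate")
    st((abs(u+.077)<.03)&(abs(v)<.03)&(h>.041)&(h<.047),"boss")
    st((abs(u-.008)<.02)&(abs(v)<.14)&(h>.046)&(h<.055),"fence")
    st((abs(u+.06)<.07)&(abs(v-.088)<.03)&(h>.029)&(h<.0345),"thick")
    st((abs(u+.06)<.07)&(abs(v+.086)<.02)&(h>.029)&(h<.0345),"thin")
    st((abs(x-.506)<.05)&(abs(y-.305)<.05)&(h>.055)&(h<.068),"tab")
    st((abs(x-.506)<.05)&(abs(y-.305)<.05)&(h>.014)&(h<.025),"foot")
    return u,v,h,z
if __name__=="__main__":
    for n in sys.argv[1:]: run(n)
E
python3 fit.py w1 scene0 side0
```

```text
w1 round 512 z 0.0382 jig rect [-146.1   35.2] [27.1 26.4] 45.9 lo/hi [[-158.9, 22.6], [-133.5, 47.7]] world [0.5356 0.0203]
w1 square 588 z 0.0383 jig rect [-20.   21.8] [39.9 49. ] 0.1 lo/hi [[-39.2, 1.1], [-0.2, 42.9]] world [0.6624 0.0197]
w1 plate 3906 z 0.0343 jig rect [-72.7  -0.7] [ 70.9 110.2] 1.0 lo/hi [[-107.4, -54.6], [-48.2, 53.2]] world [ 0.6123 -0.008 ]
w1 boss 749 z 0.0445 jig rect [-78.   -0.5] [34.2 35.3] 88.6 lo/hi [[-94.8, -17.5], [-61.5, 16.4]] world [ 0.607  -0.0084]
w1 fence 2091 z 0.0504 jig rect [ 6.9 11.4] [ 17.4 183.4] 0.1 lo/hi [[-1.2, -78.1], [15.0, 100.3]] world [0.6902 0.012 ]
w1 thick 3838 z 0.0324 jig rect [-60.8  85.3] [ 49.5 123.3] 87.7 lo/hi [[-121.3, 63.0], [-0.8, 108.2]] world [0.6154 0.0787]
w1 thin 1536 z 0.0323 jig rect [-60.8 -84.7] [122.7  27. ] 4.8 lo/hi [[-121.4, -95.6], [-0.9, -75.6]] world [ 0.6326 -0.0904]
w1 tab 510 z 0.0619 jig rect [-146.9  320. ] [24.3 16.4] 17.5 lo/hi [[-159.7, 310.3], [-134.4, 328.8]] world [0.506  0.3035]
w1 foot 689 z 0.0199 jig rect [-146.7  319.5] [59.8 16.5] 14.8 lo/hi [[-175.9, 306.1], [-117.7, 332.6]] world
[... 1601 characters left out ...]
6.1 lo/hi [[-94.5, -15.2], [-60.6, 18.7]] world [ 0.6076 -0.0058]
side0 fence 591 z 0.0515 jig rect [7.6 3.1] [ 16.1 251.8] 0.2 lo/hi [[-0.1, -119.7], [15.2, 126.5]] world [0.6917 0.0038]
side0 thick 852 z 0.0329 jig rect [-61.8  85.4] [ 54.8 119.4] 89.9 lo/hi [[-120.5, 64.4], [-2.4, 111.9]] world [0.6144 0.0787]
side0 thin 294 z 0.0326 jig rect [-62.5 -84.1] [ 25.6 117.8] 89.2 lo/hi [[-120.8, -96.5], [-3.7, -72.7]] world [ 0.6308 -0.09  ]
side0 tab 149 z 0.0629 jig rect [-147.   322.5] [24.7 16.1] 17.8 lo/hi [[-158.4, 313.5], [-134.3, 333.0]] world [0.5057 0.306 ]
side0 foot 223 z 0.0209 jig rect [-147.2  323.1] [60.6 16.7] 12.6 lo/hi [[-175.8, 310.4], [-117.3, 336.5]] world [0.5054 0.3066]
```

```bash
python3 - <<'E'
from fit import *
import io,contextlib
with contextlib.redirect_stdout(io.StringIO()): u,v,h,z=run("w1")
def img(m,off=(0,0)):
    p=np.stack([u[m],v[m]],1)*1000
    G=np.zeros((160,160),np.uint8); 
    for a,b in p: 
        i,j=int((a-off[0])+80),int((b-off[1])+80)
        if 0<=i<160 and 0<=j<160: G[i,j]=255
    G=cv2.morphologyEx(G,cv2.MORPH_CLOSE,np.ones((5,5))); G=cv2.morphologyEx(G,cv2.MORPH_OPEN,np.ones((9,9)))
    cs,_=cv2.findContours(G,0,2)
    for c in cs:
        r=cv2.minAreaRect(c); print(np.round([r[0][1]-80+off[0]+.5,r[0][0]-80+off[1]+.5],1),r[1],r[2])
print("sq"); img((h>.036)&(h<.042)&(u<-.005)&(u>-.045)&(abs(v-.022)<.03),(-20,22))
print("plate"); img((h>.0315)&(h<.0365)&(u<-.04)&(u>-.12)&(abs(v)<.06),(-78,0))
# plate edge fits: front edge vs v, right edge vs u
m=(h>.032)&(h<.0362)&(u>-.115)&(u<-.044)&(abs(v)<.0585)
bs=np.arange(-.05,.0501,.005); e=[(b,u[m&(abs(v-b)<.0025)].min(),) for b in bs]
e=np.array(e); print("front edge slope deg",np.degrees(np.polyfit(e[:,0],e[:,1],1)[0])," at v0",np.polyfit(e[:,0],e[:,1],1)[1])
bs=np.arange(-.1,-.055,.004); 
for nm,f in(("minv",np.min),("maxv",np.max)):
    e=np.array([(b,f(v[m&(abs(u-b)<.002)])) for b in bs]); print(nm,np.round(e*1000,1).tolist())
E
```

```text
sq
[-24.5  20. ] (30.0, 25.0) 90.0
plate
[-78.2  -0.5] (60.02176284790039, 109.9485855102539) 89.21517944335938
front edge slope deg -0.8575440048553039  at v0 -0.10771393658047079
minv [[-100.0, -56.0], [-96.0, -56.1], [-92.0, -55.0], [-88.0, -55.1], [-84.0, -55.5], [-80.0, -54.4], [-76.0, -54.7], [-72.0, -55.0], [-68.0, -55.1], [-64.0, -55.3], [-60.0, -54.3], [-56.0, -54.5]]
maxv [[-100.0, 53.1], [-96.0, 53.3], [-92.0, 53.5], [-88.0, 53.6], [-84.0, 53.8], [-80.0, 53.9], [-76.0, 54.1], [-72.0, 54.2], [-68.0, 54.3], [-64.0, 54.5], [-60.0, 54.6], [-56.0, 53.5]]
```

```bash
cat >> h.py <<'E'
A=np.radians(5.8); O=np.array([.6845,0.])
def J(u,v,z): return np.array([O[0]+(u*np.cos(A)-v*np.sin(A))/1000, O[1]+(u*np.sin(A)+v*np.cos(A))/1000, z])
def inJ():
    s=ctrl.observe(); d=(np.array(s["eef_pos"][:2])-O)*1000
    return np.round([d@[np.cos(A),np.sin(A)],d@[-np.sin(A),np.cos(A)],s["eef_pos"][2]*1000],1)
E
python3 - <<'E'
from h import *
print(J(-24.2,20,.08)); move(J(-24.2,20,.08),np.radians(185.8));move(J(-24.2,20,.02),np.radians(185.8))
E
```

```text
[0.65840276 0.01745205 0.08      ]
row [-2.42, 0.36, 5.59] [0.0, 0.0, 0.0] dist 153 mm at [0.599  0.0023 0.2198] [ 3.142  0.    -3.04 ] gap 0.091 t 3.3
row [-2.42, 0.36, 7.99] [0.0, 0.0, 0.0] dist 209 mm at [0.599  0.0023 0.2198] [ 3.142  0.    -3.04 ] gap 0.091 t 3.3
```

Call:
apply_moves:
  targets:
    - [-1.2,0.18,2,0,0,0,0.55]
    - [-2.42,0.36,4,0,0,0,0.55]
    - [-2.42,0.36,5.6,0,0,0,0.55]
    - [-2.42,0.36,5.6,0,0,0,0.55]
    - [-2.42,0.36,5.6,0,0,0,0.55]
    - [-2.42,0.36,6.4,0,0,0,0.55]
    - [-2.42,0.36,7.2,0,0,0,0.55]
    - [-2.42,0.36,8,0,0,0,0.55]
  newtons: 25

```text
clock: 4.3
eef_pos: [0.6596, 0.0171, 0.0213]
tool_rot: [-3.141, 0.003, -3.04]
ft_force: [0.6, -0.6, -0.5]
finger_gap: 0.0502
```

```bash
python3 -c "
from h import *
print(inJ(),ctrl.observe()['ft_force']);move(J(-24.2,20,.02),np.radians(185.8))"
```

```text
[-23.   19.5  21.3] [ 0.57620482 -0.56775468 -0.47236897]
row [0.05, 0.02, 0.05] [-0.0, 0.02, 0.0] dist 2 mm at [0.6596 0.0171 0.0213] [-3.141e+00  3.000e-03 -3.040e+00] gap 0.0502 t 4.3
```

Call:
apply_moves:
  targets:
    - [0,0,0,0,0,0,0.1]
    - [0,0,0,0,0,0,0.1]
    - [0,0,0,0,0,0,0.1]
    - [0,0,0,0,0,0,0.1]
    - [0,0,-0.8,0,0,0,0.1]
    - [0,0,-2.5,0,0,0,0.1]
    - [0,0,-4.5,0,0,0,0.1]
    - [0,0,-5.5,0,0,0,0.1]

```text
clock: 5.3
eef_pos: [0.6594, 0.0172, 0.1617]
tool_rot: [-3.141, 0.004, -3.04]
ft_force: [0.2, -0.2, -1.6]
finger_gap: 0.0254
```

```bash
python3 -c "
from h import *
print(inJ(),ctrl.observe()['ft_force'])
# bin centre, drop pose
move([.485,-.33,.16],np.radians(185.8)); move([.485,-.33,.075],np.radians(185.8))"
```

```text
[-23.3  19.7 161.7] [ 0.16685369 -0.20463309 -1.63227871]
row [8.35, -13.11, 0.04] [-0.0, 0.02, 0.0] dist 389 mm at [0.6594 0.0172 0.1617] [-3.141  0.004 -3.04 ] gap 0.0254 t 5.3
row [8.36, -13.11, 3.44] [-0.0, 0.02, 0.0] dist 398 mm at [0.6594 0.0172 0.1617] [-3.141  0.004 -3.04 ] gap 0.0254 t 5.3
```

Call:
apply_moves:
  targets:
    - [1.2,-1.9,0,0,0,0,0.1]
    - [2.4,-4,0,0,0,0,0.1]
    - [3.8,-6.1,0,0,0,0,0.1]
    - [5.2,-8.2,0,0,0,0,0.1]
    - [6.4,-10.3,0,0,0,0,0.1]
    - [7.6,-12.5,0,0,0,0,0.1]
    - [7.6,-13.1,0,0,0,0,0.1]
    - [7.6,-13.1,1,0,0,0,0.1]

```text
clock: 6.3
eef_pos: [0.5036, -0.3301, 0.1346]
tool_rot: [-3.138, 0.004, -3.042]
ft_force: [1.2, 0.6, -1.7]
finger_gap: 0.0261
```

```bash
python3 -c "
from h import *
move([.505,-.33,.045],np.radians(185.8))"
```

```text
row [-0.04, 0.01, 3.58] [-0.02, 0.02, -0.01] dist 90 mm at [ 0.5036 -0.3301  0.1346] [-3.138  0.004 -3.042] gap 0.0261 t 6.3
```

Call:
apply_moves:
  targets:
    - [0,0,1.5,0,0,0,0.1]
    - [0,0,2.8,0,0,0,0.1]
    - [0,0,3.5,0,0,0,0.1]
    - [0,0,3.5,0,0,0,0.1]
    - [0,0,3.5,0,0,0,0.55]
    - [0,0,3.5,0,0,0,0.55]
    - [0,0,1.5,0,0,0,0.55]
    - [0,0,-1,0,0,0,0.55]

```text
clock: 7.3
eef_pos: [0.502, -0.3275, 0.1585]
tool_rot: [3.141, -0.001, -3.04]
ft_force: [1.3, -1.0, 0.6]
finger_gap: 0.0501
```

```bash
python3 -c "
from h import *
print(ctrl.observe()['ft_force'])
C=cal('wrist');im,d=cams.grab_frame('wrist');save('bin1',im)
p=J(-146,35.3,.12); print(p)
move(p,np.radians(185.8))"
```

```text
[ 1.2951055  -1.00545655  0.5798138 ]
[0.53568013 0.02036507 0.12      ]
row [-2.63, 13.82, 1.82] [-0.04, 0.04, 0.0] dist 355 mm at [ 0.5051 -0.3298  0.1674] [-3.135  0.007 -3.04 ] gap 0.0503 t 7.35
```

View pics/bin1.png

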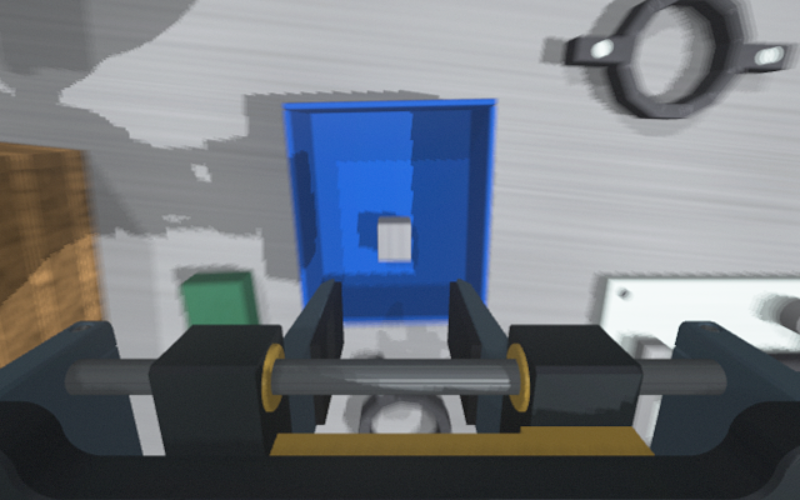

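The square offcut lies on the bin floor at (394,240). Now for the round one.

Call:
apply_moves:
  targets:
    - [-0.4,2.2,0,0,0,0,0.55]
    - [-0.8,4.5,0,0,0,0,0.55]
    - [-1.2,6.8,0.5,0,0,0,0.55]
    - [-1.6,9.1,1,0,0,0,0.55]
    - [-2.1,11.4,1.5,0,0,0,0.55]
    - [-2.63,13.4,1.8,0,0,0,0.55]
    - [-2.63,13.82,1.8,0,0,0,0.55]
    - [-2.63,13.82,1.8,0,0,0,0.55]

```text
clock: 8.35
eef_pos: [0.533, 0.0228, 0.1128]
tool_rot: [-3.141, 0.001, -3.039]
ft_force: [0.1, 0.0, 0.3]
finger_gap: 0.0505
```

```bash
python3 -c "
from h import *
print(inJ());move(J(-146,35.3,.02),np.radians(185.8))"
```

```text
[-148.5   38.   112.8]
row [-0.1, -0.11, 3.71] [-0.0, 0.0, 0.01] dist 93 mm at [0.533  0.0228 0.1128] [-3.141e+00  1.000e-03 -3.039e+00] gap 0.0505 t 8.35
```

Call:
apply_moves:
  targets:
    - [-0.1,-0.1,0.8,0,0,0,0.55]
    - [-0.1,-0.1,1.6,0,0,0,0.55]
    - [-0.1,-0.1,2.4,0,0,0,0.55]
    - [-0.1,-0.1,3,0,0,0,0.55]
    - [-0.1,-0.1,3.5,0,0,0,0.55]
    - [-0.1,-0.1,3.7,0,0,0,0.55]
    - [-0.1,-0.1,3.7,0,0,0,0.55]
    - [-0.1,-0.1,3.7,0,0,0,0.55]

```text
clock: 9.35
eef_pos: [0.5359, 0.0203, 0.0202]
tool_rot: [-3.141, 0.001, -3.04]
ft_force: [-0.1, 0.5, 0.9]
finger_gap: 0.0499
```

```bash
python3 -c "
from h import *
print(inJ());move(J(-146,35.3,.02),np.radians(185.8))"
```

```text
[-145.8   35.2   20.2]
row [0.01, 0.0, 0.01] [-0.0, 0.0, 0.0] dist 0 mm at [0.5359 0.0203 0.0202] [-3.141e+00  1.000e-03 -3.040e+00] gap 0.0499 t 9.35
```

Call:
apply_moves:
  targets:
    - [0,0,0,0,0,0,0.1]
    - [0,0,0,0,0,0,0.1]
    - [0,0,0,0,0,0,0.1]
    - [0,0,0,0,0,0,0.1]
    - [0,0,-0.8,0,0,0,0.1]
    - [0,0,-2.5,0,0,0,0.1]
    - [0,0,-4.5,0,0,0,0.1]
    - [0,0,-5.5,0,0,0,0.1]

```text
clock: 10.35
eef_pos: [0.5362, 0.0203, 0.1596]
tool_rot: [-3.141, 0.002, -3.04]
ft_force: [-0.2, 0.0, -2.4]
finger_gap: 0.0269
```

```bash
python3 -c "
from h import *
print(inJ())
move([.455,-.33,.16],np.radians(185.8))"
```

```text
[-145.5   35.2  159.6]
row [4.65, -13.61, -0.02] [-0.0, 0.01, 0.0] dist 360 mm at [0.5362 0.0203 0.1596] [-3.141e+00  2.000e-03 -3.040e+00] gap 0.0269 t 10.35
```

Call:
apply_moves:
  targets:
    - [0.75,-2.2,0,0,0,0,0.1]
    - [1.5,-4.4,0,0,0,0,0.1]
    - [2.3,-6.7,0,0,0,0,0.1]
    - [3.1,-9,0,0,0,0,0.1]
    - [3.9,-11.3,0,0,0,0,0.1]
    - [4.65,-13.2,0,0,0,0,0.1]
    - [4.65,-13.6,0,0,0,0,0.1]
    - [4.65,-13.6,0.8,0,0,0,0.1]

```text
clock: 11.35
eef_pos: [0.4549, -0.3309, 0.1378]
tool_rot: [-3.14, 0.002, -3.041]
ft_force: [0.7, 0.4, -1.5]
finger_gap: 0.0271
```

Call:
apply_moves:
  targets:
    - [0,0,1.5,0,0,0,0.1]
    - [0,0,2.8,0,0,0,0.1]
    - [0,0,3.6,0,0,0,0.1]
    - [0,0,3.6,0,0,0,0.1]
    - [0,0,3.6,0,0,0,0.55]
    - [0,0,3.6,0,0,0,0.55]
    - [0,0,1.5,0,0,0,0.55]
    - [0,0,-1,0,0,0,0.55]

```text
clock: 12.35
eef_pos: [0.454, -0.3293, 0.1637]
tool_rot: [3.141, -0.001, -3.04]
ft_force: [1.4, -1.3, -0.9]
finger_gap: 0.0502
```

```bash
python3 -c "
from h import *
print(ctrl.observe()['ft_force'],ctrl.observe()['eef_pos'])
C=cal('wrist');im,d=cams.grab_frame('wrist');save('bin2',im)
for a in (185.8+13,): move([.506,.3035,.16],np.radians(a))"
```

```text
[ 1.36930364 -1.27213726 -0.8601917 ] [ 0.45399021 -0.32929785  0.16369492]
row [-4.53, 25.08, 0.33] [-0.05, 0.03, -1.3] dist 637 mm at [ 0.4568 -0.3317  0.1721] [-3.134  0.007 -3.04 ] gap 0.0502 t 12.4
```

View pics/bin2.png

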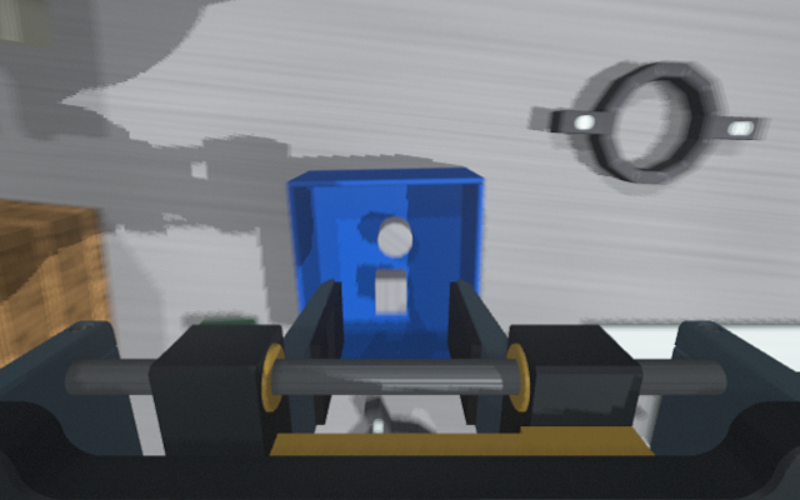

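Both offcuts are in the bin (round at 395,238, square at 390,290). Next, the spacer, with a close look first.

```bash
python3 -c "
from h import *
s=ctrl.observe();print(s['eef_pos'],s['clock'])
move([.552,.32,.20],np.radians(200.6))"
```

```text
[ 0.45681001 -0.3317377   0.17214129] 12.4
row [-6.44, 25.54, -1.26] [-0.05, 0.03, -1.48] dist 659 mm at [ 0.4568 -0.3317  0.1721] [-3.134  0.007 -3.04 ] gap 0.0502 t 12.4
```

Call:
apply_moves:
  targets:
    - [-0.6,2.3,-0.5,0,0,0,0.55]
    - [-1.2,4.7,-1,0,0,-0.3,0.55]
    - [-1.8,7.1,-1.26,0,0,-0.6,0.55]
    - [-2.4,9.5,-1.26,0,0,-0.9,0.55]
    - [-3,11.9,-1.26,0,0,-1.2,0.55]
    - [-3.6,14.3,-1.26,0,0,-1.48,0.55]
    - [-4.2,16.7,-1.26,0,0,-1.48,0.55]
    - [-4.8,19.1,-1.26,0,0,-1.48,0.55]

```text
clock: 13.4
eef_pos: [0.5256, 0.1597, 0.1947]
tool_rot: [-3.141, 0.002, -2.782]
ft_force: [0.9, -0.8, 0.2]
finger_gap: 0.0503
```

```bash
python3 -c "
from h import *
s=ctrl.observe();print(s['eef_pos'],s['clock'])
move([.552,.32,.20],np.radians(200.6))"
```

```text
[0.52558445 0.15967375 0.19469716] 13.4
row [-3.25, 5.63, -0.21] [-0.0, 0.01, 0.0] dist 163 mm at [0.5256 0.1597 0.1947] [-3.141e+00  2.000e-03 -2.782e+00] gap 0.0503 t 13.4
```

Call:
apply_moves:
  targets:
    - [-1,1.8,-0.2,0,0,0,0.55]
    - [-2.2,3.8,-0.2,0,0,0,0.55]
    - [-3.2,5.5,-0.2,0,0,0,0.55]
    - [-3.2,5.6,-0.2,0,0,0,0.55]
    - [-3.2,5.6,-0.2,0,0,0,0.55]
    - [-3.2,5.6,-0.2,0,0,0,0.55]
    - [-3.2,5.6,-0.2,0,0,0,0.55]
    - [-3.2,5.6,-0.2,0,0,0,0.55]

```text
clock: 14.4
eef_pos: [0.5511, 0.3161, 0.1989]
tool_rot: [-3.142, 0.0, -2.783]
ft_force: [-1.1, 0.3, 0.9]
finger_gap: 0.0502
```

```bash
python3 look.py w2 spacer_center; python3 - <<'E'
from h import *
z=np.load("w2.npz"); C=(z["K"],z["R"],z["t"]); P=cloud(z["d"],C); P=P[z["d"]>0]; x,y,h=P.T
for lo,hi,t in((.056,.067,"tab"),(.015,.0245,"foot")):
    m=(abs(x-.506)<.045)&(abs(y-.305)<.035)&(h>lo)&(h<hi)
    G=np.zeros((400,400),np.uint8); i=((x[m]-.406)*2000).astype(int); j=((y[m]-.205)*2000).astype(int); G[i,j]=255
    G=cv2.morphologyEx(G,cv2.MORPH_CLOSE,np.ones((7,7)));
    c=max(cv2.findContours(G,0,2)[0],key=cv2.contourArea); r=cv2.minAreaRect(c); print(t,m.sum(),np.median(h[m]),"xy",(r[0][1]+.5)/2000+.406,(r[0][0]+.5)/2000+.205,np.array(r[1])/2,r[2])
    p=np.stack([x[m],y[m]],1); q=p-p.mean(0); w=np.linalg.svd(q,full_matrices=False)[2][0]; print("mean",p.mean(0),"pca yaw",np.degrees(np.arctan(w[1]/w[0])))
E
```

```text
spacer_center [([0.506, 0.3071, 0.0339], 0.84)]
[0.551  0.3164 0.1988] [ 3.142  0.    -2.782] 14.5
tab 385 0.062158450183227826 xy 0.5057609710693359 0.3041487808227539 [24.34753418 13.97637367] 69.77513122558594
mean [0.50545843 0.30400021] pca yaw 20.94363692871928
foot 380 0.020250046446604567 xy 0.48629895782470706 0.29692267608642575 [18.16434097 14.35916138] 68.96248626708984
mean [0.50071978 0.30217725] pca yaw 20.1443070999582
```

View pics/w2.png

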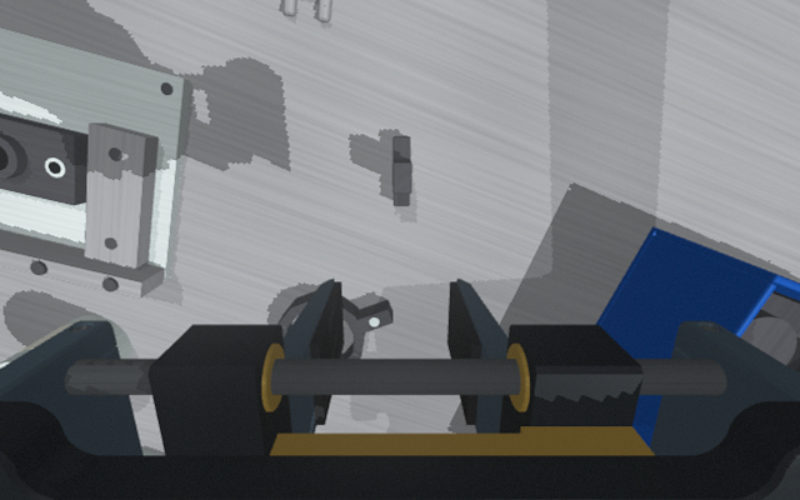

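The spacer is upright at (401,180), in line with the tool. The tab is at (0.5058, 0.3041) with yaw about 20.5°, and the top is at 62 mm as it should be.

```bash
python3 -c "
from h import *
move([.5058,.3041,.10],np.radians(200.5));move([.5058,.3041,.028],np.radians(200.5))"
```

```text
row [1.87, 0.18, 3.95] [0.0, 0.0, 0.01] dist 109 mm at [0.551  0.3164 0.1988] [ 3.142  0.    -2.782] gap 0.0501 t 14.5
row [1.87, 0.18, 6.83] [0.0, 0.0, 0.01] dist 177 mm at [0.551  0.3164 0.1988] [ 3.142  0.    -2.782] gap 0.0501 t 14.5
```

Call:
apply_moves:
  targets:
    - [1,0.1,1.5,0,0,0,0.5]
    - [1.87,0.18,3,0,0,0,0.5]
    - [1.87,0.18,4,0,0,0,0.5]
    - [1.87,0.18,4.2,0,0,0,0.5]
    - [1.87,0.18,5,0,0,0,0.5]
    - [1.87,0.18,5.9,0,0,0,0.5]
    - [1.87,0.18,6.8,0,0,0,0.5]
    - [1.87,0.18,6.8,0,0,0,0.5]

```text
clock: 15.5
eef_pos: [0.5056, 0.3043, 0.0284]
tool_rot: [-3.141, -0.001, -2.782]
ft_force: [0.6, -0.0, -0.3]
finger_gap: 0.046
```

```bash
python3 -c "
from h import *
move([.5058,.3041,.028],np.radians(200.5))"
```

```text
row [-0.01, -0.01, 0.01] [-0.0, -0.01, 0.01] dist 0 mm at [0.5056 0.3043 0.0284] [-3.141e+00 -1.000e-03 -2.782e+00] gap 0.046 t 15.5
```

Call:
apply_moves:
  targets:
    - [0,0,0,0,0,0,0.05]
    - [0,0,0,0,0,0,0.05]
    - [0,0,0,0,0,0,0.05]
    - [0,0,0,0,0,0,0.05]
    - [0,0,0,0,0,0,0.05]
    - [0,0,-0.6,0,0,0,0.05]
    - [0,0,-2,0,0,0,0.05]
    - [0,0,-3.6,0,0,0,0.05]
  newtons: 45

```text
clock: 16.5
eef_pos: [0.5052, 0.3042, 0.1202]
tool_rot: [-3.141, -0.001, -2.782]
ft_force: [0.1, -0.3, -1.2]
finger_gap: 0.0151
```

```bash
python3 -c "
from h import *
print(ctrl.observe()['ft_force'])
move(J(-115,-65.5,.14),np.radians(185.8))"
```

```text
[ 0.14974979 -0.34193345 -1.21871764]
row [2.69, -15.27, -0.79] [-0.0, -0.0, 1.48] dist 388 mm at [0.5052 0.3042 0.1202] [-3.141e+00 -1.000e-03 -2.782e+00] gap 0.0151 t 16.5
```

```bash
python3 -c "
from h import *
move(J(-158,-65.5,.12),np.radians(185.8))"
```

```text
row [4.35, -14.83, 0.01] [-0.0, -0.0, 1.48] dist 386 mm at [0.5052 0.3042 0.1202] [-3.141e+00 -1.000e-03 -2.782e+00] gap 0.0151 t 16.5
```

Call:
apply_moves:
  targets:
    - [0.6,-2,-0.4,0,0,0.2,0.05]
    - [1.2,-4.2,-0.4,0,0,0.5,0.05]
    - [1.9,-6.4,-0.4,0,0,0.8,0.05]
    - [2.5,-8.6,-0.4,0,0,1.1,0.05]
    - [3.2,-10.8,-0.4,0,0,1.3,0.05]
    - [3.8,-13,0,0,0,1.48,0.05]
    - [4.35,-14.6,0,0,0,1.48,0.05]
    - [4.35,-14.83,0,0,0,1.48,0.05]

```text
clock: 17.5
eef_pos: [0.5345, -0.0834, 0.1194]
tool_rot: [-3.141, 0.001, -3.043]
ft_force: [-0.1, 0.7, -1.3]
finger_gap: 0.0147
```

```bash
python3 -c "
from h import *
print(inJ(),ctrl.observe()['finger_gap'])
move(J(-158,-65.5,.045),np.radians(185.8))"
```

```text
[-157.7  -67.8  119.4] 0.014667858716439695
row [0.01, 0.09, 2.98] [-0.0, 0.0, -0.02] dist 74 mm at [ 0.5345 -0.0834  0.1194] [-3.141e+00  1.000e-03 -3.043e+00] gap 0.0147 t 17.5
```

Call:
apply_moves:
  targets:
    - [0,0.09,0.7,0,0,0,0.05]
    - [0,0.09,1.4,0,0,0,0.05]
    - [0,0.09,2.1,0,0,0,0.05]
    - [0,0.09,2.6,0,0,0,0.05]
    - [0,0.09,2.95,0,0,0,0.05]
    - [0,0.09,2.95,0,0,0,0.05]
    - [0,0.09,2.95,0,0,0,0.05]
    - [0,0.09,2.95,0,0,0,0.05]

```text
clock: 18.5
eef_pos: [0.5344, -0.0787, 0.0454]
tool_rot: [-3.141, 0.001, -3.04]
ft_force: [-0.5, 0.3, -2.1]
finger_gap: 0.0148
```

```bash
python3 look.py w3; python3 - <<'E'
from h import *
print(inJ()); move(J(-158,-65.6,.0415),np.radians(185.8))
z=np.load("w3.npz"); C=(z["K"],z["R"],z["t"]); P=cloud(z["d"],C); P=P[z["d"]>0]; x,y,h=P.T
a=A; d=P[:,:2]-O; u=d@[np.cos(a),np.sin(a)]*1000; v=d@[-np.sin(a),np.cos(a)]*1000
def s(m,t):
    print(t,m.sum(), end=" ")
    if m.sum()>10: print("z",round(float(np.median(h[m])),4),"lo/hi",np.round(np.percentile(u[m],[1,99]),1),np.round(np.percentile(v[m],[1,99]),1))
s((u<-172)&(u>-200)&(abs(v+66)<15)&(h>.025)&(h<.045),"foot back")
s((abs(u+60)<70)&(abs(v+86)<14)&(h>.029)&(h<.0345),"thin")
s((abs(u+78)<32)&(v<-40)&(v>-64)&(h>.0318)&(h<.0362),"plate end")
s((abs(u+60)<70)&(abs(v-86)<30)&(h>.029)&(h<.0345),"thick")
E
```

```text
[ 0.5344 -0.0787  0.0454] [-3.141e+00  1.000e-03 -3.040e+00] 18.55
[-157.3  -63.1   45.4]
row [0.03, -0.1, 0.15] [-0.0, 0.0, 0.0] dist 5 mm at [ 0.5344 -0.0787  0.0454] [-3.141e+00  1.000e-03 -3.040e+00] gap 0.0148 t 18.55
foot back 696 z 0.0363 lo/hi [-187.5 -172.2] [-70.7 -56.7]
thin 49 z 0.0323 lo/hi [-79.7 -72.7] [-80.5 -76.3]
plate end 204 z 0.0344 lo/hi [-101.1  -75.7] [-55.8 -47.3]
thick 1588 z 0.0323 lo/hi [-121.8  -58.8] [62.3 83.3]
```

View pics/w3.png

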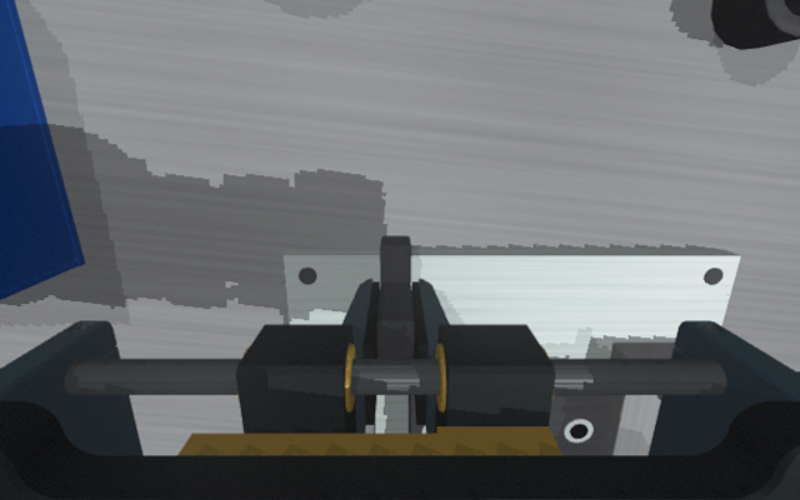

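The wrist view shows the spacer held straight, with its foot's rear end at (396,245). Depth puts the foot centred at v≈-63.7 and the gap centred at about -65.7. I correct by 2.3 mm, go down to 1 mm above the bed, and start in.

Call:
apply_moves:
  targets:
    - [0.03,-0.09,0.16,0,0,0,0.05]
    - [0.03,-0.09,0.16,0,0,0,0.05]
    - [0.03,-0.09,0.16,0,0,0,0.05]
    - [0,-0.09,0.16,0,0,0,0.05]
    - [-0.3,-0.09,0.16,0,0,0,0.05]
    - [-0.6,-0.09,0.16,0,0,0,0.05]
    - [-0.9,-0.09,0.16,0,0,0,0.05]
    - [-1.2,-0.09,0.16,0,0,0,0.05]

```text
clock: 19.55
eef_pos: [0.5621, -0.0778, 0.0412]
tool_rot: [3.141, -0.004, -3.04]
ft_force: [-14.7, -1.5, 19.9]
finger_gap: 0.0149
```

```bash
python3 -c "
from h import *
print(inJ(),ctrl.observe()['ft_force'],ctrl.observe()['moment'])
move(J(-90,-65.3,.0413),np.radians(185.8))"
```

```text
[-129.6  -65.    41.2] [-14.70793309  -1.47665587  19.91489891] [-0.23067788  2.63670016 -0.01036195]
row [-1.58, -0.01, -0.01] [0.0, -0.02, 0.0] dist 40 mm at [ 0.5621 -0.0778  0.0412] [ 3.141 -0.004 -3.04 ] gap 0.0149 t 19.55
```

Call:
apply_moves:
  targets:
    - [0,0,-0.06,0,0,0,0.05]
    - [0,0,-0.08,0,0,0,0.05]
    - [0,0,-0.08,0,0,0,0.05]
    - [0,0,-0.08,0,0,0,0.05]
    - [0,0,-0.08,0,0,0,0.05]
    - [0,0,-0.08,0,0,0,0.05]
    - [0,0,-0.08,0,0,0,0.05]
    - [0,0,-0.08,0,0,0,0.05]

```text
clock: 20.55
eef_pos: [0.5642, -0.0778, 0.043]
tool_rot: [-3.142, 0.0, -3.04]
ft_force: [1.0, -0.3, -1.6]
finger_gap: 0.0146
```

```bash
python3 -c "
from h import *
print(inJ(),ctrl.observe()['ft_force'],ctrl.observe()['moment'])
move(J(-90,-65.3,.0425),np.radians(185.8))
im,d=cams.grab_frame('side');save('side3',im[150:300,240:420],4)
im,d=cams.grab_frame('scene');save('scene3',im[160:240,250:390],5)"
```

```text
[-127.5  -65.3   43. ] [ 0.96379736 -0.32272382 -1.59172368] [ 0.02209176  0.04103187 -0.02597655]
row [-1.5, -0.0, 0.02] [-0.0, 0.0, 0.0] dist 38 mm at [ 0.5642 -0.0778  0.043 ] [-3.142  0.    -3.04 ] gap 0.0146 t 20.55
```

View pics/side3.png

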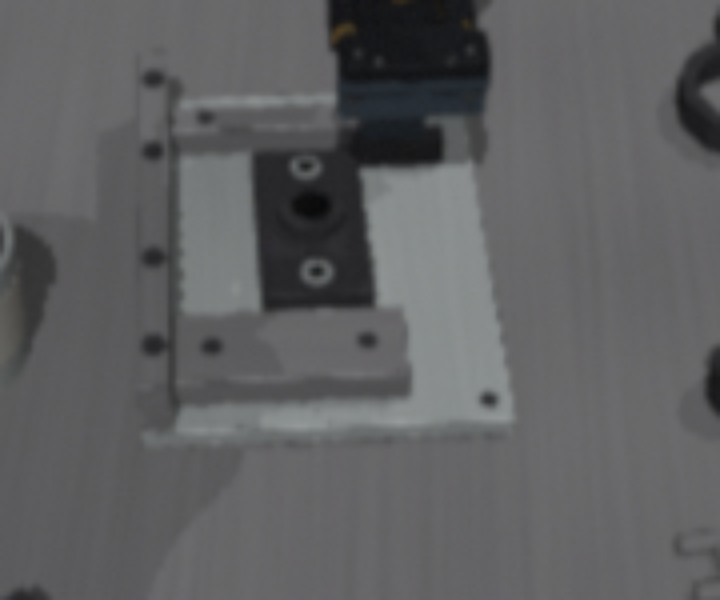

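View pics/scene3.png

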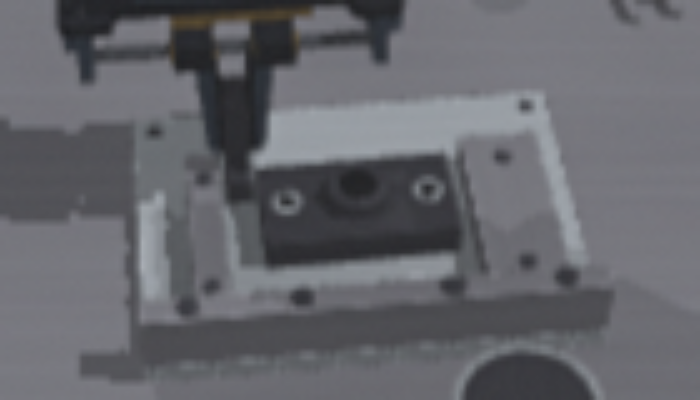

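The foot is inside the gap's mouth, with the plate undisturbed and the thin stop clear. The force was the foot rubbing on the bed, and it vanished after rising 1.8 mm. I continue in.

Call:
apply_moves:
  targets:
    - [-0.2,0,0,0,0,0,0.05]
    - [-0.5,0,0,0,0,0,0.05]
    - [-0.8,0,0,0,0,0,0.05]
    - [-1.1,0,0,0,0,0,0.05]
    - [-1.4,0,0,0,0,0,0.05]
    - [-1.7,0,0,0,0,0,0.05]
    - [-2,0,0,0,0,0,0.05]
    - [-2,0,0,0,0,0,0.05]

```text
clock: 21.65
eef_pos: [0.6146, -0.0727, 0.043]
tool_rot: [-3.141, 0.0, -3.04]
ft_force: [-0.2, -0.5, -1.8]
finger_gap: 0.0146
```

```bash
python3 -c "
from h import *
print(inJ(),ctrl.observe()['ft_force'],ctrl.observe()['moment'])
move(J(-36,-65.3,.0425),np.radians(185.8))"
```

```text
[-76.9 -65.3  43. ] [-0.15230605 -0.50304246 -1.80306163] [-0.01984295 -0.00504828 -0.04821354]
row [-1.64, -0.0, 0.02] [-0.0, 0.0, 0.0] dist 41 mm at [ 0.6146 -0.0727  0.043 ] [-3.141  0.    -3.04 ] gap 0.0146 t 21.65
```

Free of contact. On to just short of the fence.

Call:
apply_moves:
  targets:
    - [-0.2,0,0,0,0,0,0.05]
    - [-0.5,0,0,0,0,0,0.05]
    - [-0.8,0,0,0,0,0,0.05]
    - [-1.1,0,0,0,0,0,0.05]
    - [-1.4,0,0,0,0,0,0.05]
    - [-1.7,0,0,0,0,0,0.05]
    - [-1.7,0,0,0,0,0,0.05]
    - [-1.7,0,0,0,0,0,0.05]

```text
clock: 22.65
eef_pos: [0.656, -0.0684, 0.0429]
tool_rot: [3.141, -0.0, -3.04]
ft_force: [-0.0, 0.2, -1.6]
finger_gap: 0.0148
```

```bash
python3 -c "
from h import *
print(inJ(),ctrl.observe()['ft_force'],ctrl.observe()['moment'])
move(J(-30,-65.3,.0425),np.radians(185.8))"
```

```text
[-35.3 -65.2  42.9] [-0.01220773  0.20593204 -1.5765437 ] [-0.0045484   0.05260653  0.00061064]
row [-0.21, -0.01, 0.01] [0.0, -0.0, 0.0] dist 5 mm at [ 0.656  -0.0684  0.0429] [ 3.141 -0.    -3.04 ] gap 0.0148 t 22.65
```

Call:
apply_moves:
  targets:
    - [-0.04,0,0.02,0,0,0,0.05]
    - [-0.08,0,0.02,0,0,0,0.05]
    - [-0.12,0,0.02,0,0,0,0.05]
    - [-0.16,0,0.02,0,0,0,0.05]
    - [-0.2,0,0.02,0,0,0,0.05]
    - [-0.23,0,0.02,0,0,0,0.05]
    - [-0.23,0,0.02,0,0,0,0.05]
    - [-0.23,0,0.02,0,0,0,0.05]

```text
clock: 23.65
eef_pos: [0.6606, -0.0679, 0.0423]
tool_rot: [3.141, -0.003, -3.04]
ft_force: [-7.6, -1.6, 2.5]
finger_gap: 0.0149
```

```bash
python3 -c "
from h import *
print(inJ(),ctrl.observe()['ft_force'],ctrl.observe()['moment'])"
```

```text
[-30.6 -65.1  42.3] [-7.56255469 -1.59968917  2.51827548] [-0.27091719  1.42471216 -0.08051233]
```

The foot is against the fence (-7.6 N at u=-30.6). I ease off, lower to the bed and let go.

Call:
apply_moves:
  targets:
    - [0.03,0,0,0,0,0,0.05]
    - [0.03,0,0.02,0,0,0,0.05]
    - [0.03,0,0.04,0,0,0,0.05]
    - [0.03,0,0.04,0,0,0,0.05]
    - [0.03,0,0.04,0,0,0,0.38]
    - [0.03,0,0.04,0,0,0,0.38]
    - [0.03,0,0.04,0,0,0,0.38]
    - [0.03,0,0.04,0,0,0,0.38]

```text
clock: 24.65
eef_pos: [0.6614, -0.0679, 0.0415]
tool_rot: [-3.142, 0.0, -3.04]
ft_force: [0.3, 0.1, 0.2]
finger_gap: 0.0347
```

Call:
apply_moves:
  targets:
    - [0,0,-0.5,0,0,0,0.38]
    - [0,0,-1.5,0,0,0,0.38]
    - [0,0,-3,0,0,0,0.38]
    - [0,0,-5,0,0,0,0.38]
    - [1,0.5,-6,0,0,0,0.6]
    - [2,1,-6,0,0,0,0.77]
    - [2,2,-6,0,0,0,0.77]
    - [2,2,-6,0,0,0,0.77]

```text
clock: 25.65
eef_pos: [0.6062, -0.0221, 0.1926]
tool_rot: [-3.142, 0.001, -3.039]
ft_force: [0.0, -0.5, -0.2]
finger_gap: 0.0694
```

```bash
python3 look.py w4 spacer_center plate_center; python3 - <<'E'
from h import *
print(inJ())
z=np.load("w4.npz"); C=(z["K"],z["R"],z["t"]); P=cloud(z["d"],C); P=P[z["d"]>0]; x,y,h=P.T
a=A; d=P[:,:2]-O; u=d@[np.cos(a),np.sin(a)]*1000; v=d@[-np.sin(a),np.cos(a)]*1000
def s(m,t):
    print(t,m.sum(), end=" ")
    if m.sum()>10: print("z",round(float(np.median(h[m])),4),"lo/hi",np.round(np.percentile(u[m],[1,99]),1),np.round(np.percentile(v[m],[1,99]),1))
s((u<0)&(u>-80)&(abs(v+66)<25)&(h>.066)&(h<.08),"tab")
s((u<-40)&(u>-80)&(abs(v+66)<9)&(h>.028)&(h<.036),"foot")
s((abs(u+78)<35)&(abs(v)<70)&(h>.0318)&(h<.0362)&(v>-56.5)&(v<58),"plate")
E
```

```text
spacer_center [([0.6604, -0.0689, 0.043], 0.68)]
plate_center [([0.6069, -0.0123, 0.024], 0.93)]
[ 0.6067 -0.0237  0.1919] [-3.141e+00  1.000e-03 -3.040e+00] 25.8
[-79.8 -15.7 191.9]
tab 379 z 0.074 lo/hi [-43.1 -20. ] [-72.7 -58. ]
foot 241 z 0.0322 lo/hi [-61.2 -42.2] [-72.8 -58.2]
plate 4510 z 0.0344 lo/hi [-107.8  -48.9] [-54.6  53.2]
```

View pics/w4.png

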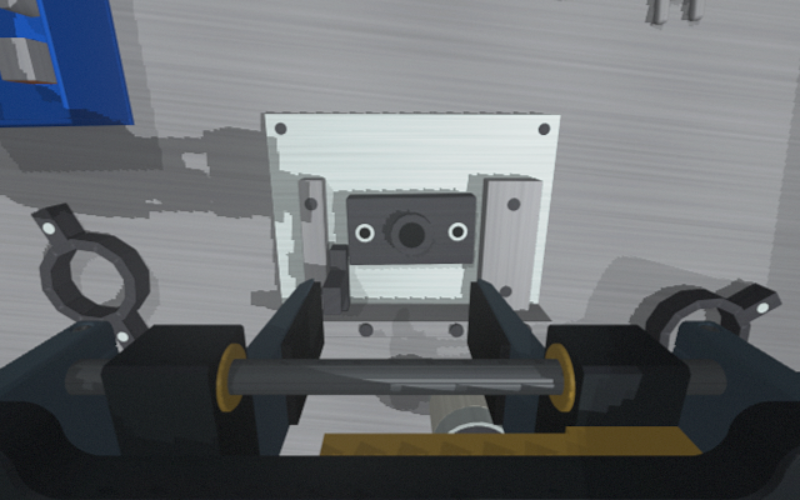

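The spacer stands home at (338,280). Its foot's rear is at u=-61 (centre about -31), v=-65.4, top at 74 mm. The plate is undisturbed. Now I go in front of the plate with the fingers spread to 70 mm to push with both.

```bash
python3 -c "
from h import *
move(J(-142,-0.7,.10),np.radians(185.8));move(J(-142,-0.7,.021),np.radians(185.8))"
```

```text
row [2.49, 0.6, 3.67] [-0.0, 0.0, 0.0] dist 112 mm at [ 0.6067 -0.0237  0.1919] [-3.141e+00  1.000e-03 -3.040e+00] gap 0.0705 t 25.8
row [2.49, 0.6, 6.83] [-0.0, 0.0, 0.0] dist 182 mm at [ 0.6067 -0.0237  0.1919] [-3.141e+00  1.000e-03 -3.040e+00] gap 0.0705 t 25.8
```

Call:
apply_moves:
  targets:
    - [1,0.3,1,0,0,0,0.77]
    - [2.49,0.6,2,0,0,0,0.77]
    - [2.49,0.6,3.6,0,0,0,0.77]
    - [2.49,0.6,4,0,0,0,0.77]
    - [2.49,0.6,5,0,0,0,0.77]
    - [2.49,0.6,6,0,0,0,0.77]
    - [2.49,0.6,6.8,0,0,0,0.77]
    - [2.49,0.6,6.8,0,0,0,0.77]
  newtons: 60

```text
clock: 26.8
eef_pos: [0.5433, -0.015, 0.0211]
tool_rot: [3.141, -0.001, -3.04]
ft_force: [0.1, 0.1, 0.4]
finger_gap: 0.0701
```

```bash
python3 -c "
from h import *
print(inJ(),ctrl.observe()['ft_force'])
move(J(-80,-0.7,.021),np.radians(185.8))"
```

```text
[-142.    -0.6   21.1] [0.05769455 0.05796407 0.37009431]
row [-2.48, -0.0, 0.0] [0.0, -0.01, 0.0] dist 62 mm at [ 0.5433 -0.015   0.0211] [ 3.141e+00 -1.000e-03 -3.040e+00] gap 0.0701 t 26.8
```

Call:
apply_moves:
  targets:
    - [-0.3,0,0,0,0,0,0.77]
    - [-0.6,0,0,0,0,0,0.77]
    - [-0.85,0,0,0,0,0,0.77]
    - [-1.1,0,0,0,0,0,0.77]
    - [-1.35,0,0,0,0,0,0.77]
    - [-1.6,0,0,0,0,0,0.77]
    - [-1.85,0,0,0,0,0,0.77]
    - [-2.1,0,0,0,0,0,0.77]

```text
clock: 27.8
eef_pos: [0.5955, -0.0093, 0.0214]
tool_rot: [3.142, -0.0, -3.04]
ft_force: [-4.5, -0.2, 4.3]
finger_gap: 0.0705
```

```bash
python3 look.py w5; python3 - <<'E'
from h import *
print(inJ(),ctrl.observe()["ft_force"],ctrl.observe()["moment"])
z=np.load("w5.npz"); C=(z["K"],z["R"],z["t"]); P=cloud(z["d"],C); P=P[z["d"]>0]; x,y,h=P.T
d=P[:,:2]-O; u=d@[np.cos(A),np.sin(A)]*1000; v=d@[-np.sin(A),np.cos(A)]*1000
m=(h>.0318)&(h<.0362)&(u>-110)&(u<-3)&(abs(v)<57)
print(m.sum(),np.round(np.percentile(u[m],[1,99]),1),np.round(np.percentile(v[m],[1,99]),1))
im,d=cams.grab_frame('side');save('side5',im[150:300,240:420],4)
E
```

```text
[ 0.5966 -0.0093  0.0215] [-3.141e+00  1.000e-03 -3.040e+00] 27.85
[-88.4  -0.3  21.5] [ 0.62033646  0.1375188  -1.1869462 ] [0.04829892 0.20400584 0.00786215]
3992 [-106.1  -17.6] [-54.1  48.7]
```

View pics/side5.png

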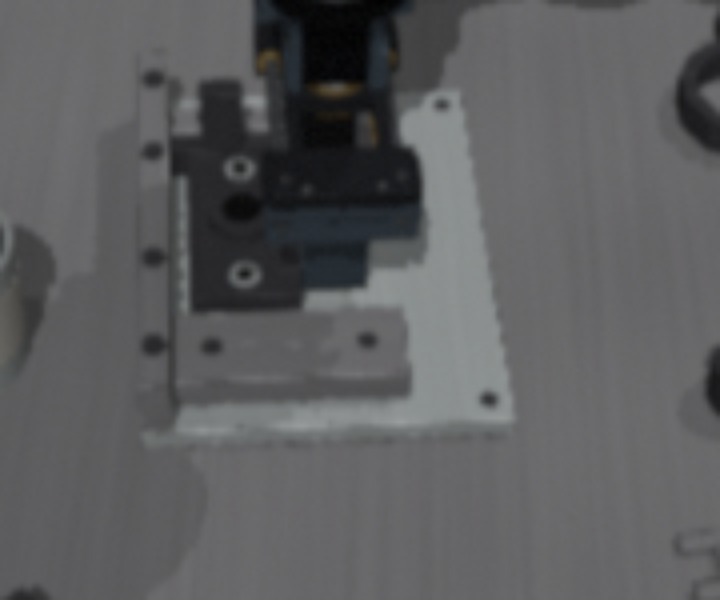

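The plate has followed squarely and its back face is still about 10 mm short (a white strip at 182,240). I push on.

Call:
apply_moves:
  targets:
    - [-0.1,0,0,0,0,0,0.77]
    - [-0.2,0,0,0,0,0,0.77]
    - [-0.28,0,0,0,0,0,0.77]
    - [-0.34,0,0,0,0,0,0.77]
    - [-0.4,0,0,0,0,0,0.77]
    - [-0.46,0,0,0,0,0,0.77]
    - [-0.5,0,0,0,0,0,0.77]
    - [-0.5,0,0,0,0,0,0.77]

```text
clock: 28.9
eef_pos: [0.606, -0.0081, 0.0214]
tool_rot: [3.141, -0.003, -3.04]
ft_force: [-11.5, -1.8, 8.0]
finger_gap: 0.07
```

```bash
python3 -c "
from h import *
print(inJ(),ctrl.observe()['ft_force'],ctrl.observe()['moment'])"
```

```text
[-78.9  -0.2  21.4] [-11.48004102  -1.80444834   8.00822269] [-0.51351023  1.89097659 -0.13249118]
```

Call:
apply_moves:
  targets:
    - [-0.02,0,0,0,0,0,0.77]
    - [-0.04,0,0,0,0,0,0.77]
    - [-0.06,0,0,0,0,0,0.77]
    - [-0.08,0,0,0,0,0,0.77]
    - [-0.1,0,0,0,0,0,0.77]
    - [-0.1,0,0,0,0,0,0.77]
    - [-0.1,0,0,0,0,0,0.77]
    - [-0.1,0,0,0,0,0,0.77]

```text
clock: 29.9
eef_pos: [0.6061, -0.0081, 0.0213]
tool_rot: [3.141, -0.007, -3.04]
ft_force: [-24.5, -6.3, 20.2]
finger_gap: 0.0702
```

```bash
python3 -c "
from h import *
print(inJ(),ctrl.observe()['ft_force'],ctrl.observe()['moment'])"
```

```text
[-78.8  -0.1  21.3] [-24.51050156  -6.33305978  20.15034898] [-1.13145712  4.13221352 -0.21023436]
```

```bash
python3 look.py w6; python3 - <<'E'
from h import *
z=np.load("w6.npz"); C=(z["K"],z["R"],z["t"]); P=cloud(z["d"],C); P=P[z["d"]>0]; x,y,h=P.T
d=P[:,:2]-O; u=d@[np.cos(A),np.sin(A)]*1000; v=d@[-np.sin(A),np.cos(A)]*1000
m=(h>.0318)&(h<.0362)&(u>-75)&(u<-3)&(abs(v)<56.5)
print(m.sum(),np.round(np.percentile(u[m],[1,99]),1),np.round(np.percentile(v[m],[1,99]),1))
for n in("side","scene"):
    C=cal(n);im,dd=cams.grab_frame(n);save(n+'6',im[150:300,240:420] if n=="side" else im[160:240,250:390],4)
    for q in("plate_center","spacer_center"):
        r=spot_point(q,n)
        for e in r[:1]:
            w=c2w(e["at"],C); g=(w[:2]-O)*1000; print(n,q,np.round([g@[np.cos(A),np.sin(A)],g@[-np.sin(A),np.cos(A)],w[2]*1000],1),e["confidence"])
    P=cloud(dd,C); P=P[dd>0]; x,y,h=P.T
    d=P[:,:2]-O; u=d@[np.cos(A),np.sin(A)]*1000; v=d@[-np.sin(A),np.cos(A)]*1000
    for t,m in(("boss",(h>.041)&(h<.0475)&(u<-5)&(u>-70)&(abs(v)<25)),("tab",(h>.068)&(h<.078)&(u>-50)&(u<-5)&(abs(v+65)<14))):
        if m.sum()>10: print(n,t,m.sum(),np.round(np.percentile(u[m],[2,98]),1),np.round(np.percentile(v[m],[2,98]),1),np.median(h[m]))
print(ctrl.observe()["ft_force"],ctrl.observe()["clock"])
E
```

```text
[ 0.6062 -0.0081  0.0214] [ 3.141 -0.007 -3.04 ] 29.95
3767 [-66.9  -7.4] [-53.9  48.8]
side plate_center [-33.2   2.2  23.4] 0.89
side spacer_center [-31.2 -64.1  44.8] 0.79
side boss 128 [-40.  -14.3] [-15.8  18.8] 0.04544953379334381
side tab 64 [-42.2 -20.6] [-70.6 -55.1] 0.07442534848814214
scene plate_center [-28.6   1.   21.2] 0.56
scene spacer_center [-31.5 -67.8  43. ] 0.44
scene boss 108 [-45.5 -11.3] [-17.7  12.8] 0.04437341128391768
scene tab 46 [-39.7 -16.1] [-72.2 -58.7] 0.0739833932248661
[-24.18603771  -6.02206496  20.15510722] 30.25
```

View pics/side6.png

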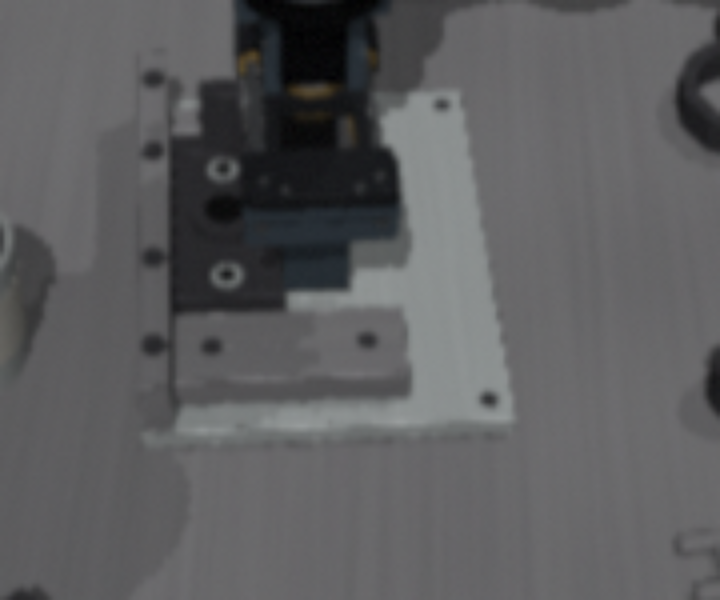

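View pics/scene6.png

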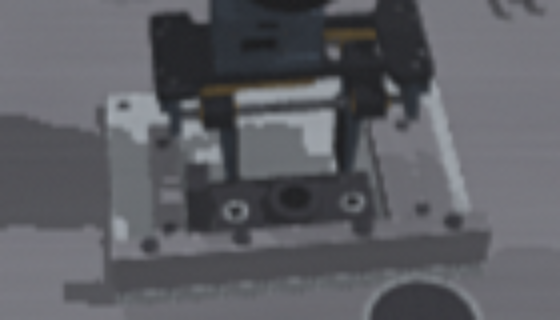

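The side view shows the plate flush along the fence with no bed strip left between them. The spacer is upright beside it. I ease the downward part of the push and keep the forward part.

Call:
apply_moves:
  targets:
    - [-0.01,0,-0.01,0,0,0,0.77]
    - [-0.02,0,-0.02,0,0,0,0.77]
    - [-0.03,0,-0.03,0,0,0,0.77]
    - [-0.03,0,-0.03,0,0,0,0.77]
    - [-0.03,0,-0.03,0,0,0,0.77]
    - [-0.03,0,-0.03,0,0,0,0.77]
    - [-0.03,0,-0.03,0,0,0,0.77]
    - [-0.03,0,-0.03,0,0,0,0.77]

```text
clock: 31.25
eef_pos: [0.6061, -0.0081, 0.0214]
tool_rot: [3.141, -0.009, -3.04]
ft_force: [-24.6, -7.7, 12.6]
finger_gap: 0.0704
```

```bash
python3 -c "
from h import *
print(inJ(),ctrl.observe()['ft_force'],ctrl.observe()['moment'],ctrl.observe()['tool_rot'])"
```

```text
[-78.8  -0.1  21.4] [-24.61737869  -7.7233203   12.55691506] [-1.41251764  4.1998731  -0.24902335] [ 3.14094457 -0.00890788 -3.03984874]
```

```bash
python3 - <<'E'
from h import *
for n in("side",):
    C=cal(n);im,dd=cams.grab_frame(n);save('side7',im)
    P=cloud(dd,C); P=P[dd>0]; x,y,h=P.T
    d=P[:,:2]-O; u=d@[np.cos(A),np.sin(A)]*1000; v=d@[-np.sin(A),np.cos(A)]*1000
    for t,m in(("tab",(h>.068)&(h<.078)&(u>-50)&(u<-5)&(abs(v+65)<14)),("boss",(h>.041)&(h<.0475)&(u<-5)&(u>-70)&(abs(v)<25))):
        print(t,np.round(np.percentile(u[m],[2,98]),1),np.round(np.percentile(v[m],[2,98]),1))
print(ctrl.observe()["ft_force"])
E
```

```text
tab [-42.1 -20.6] [-70.1 -53.9]
boss [-39.9 -14.4] [-15.4  18.9]
[-24.69564957  -7.6374642   12.69372264]
```

View pics/side7.png

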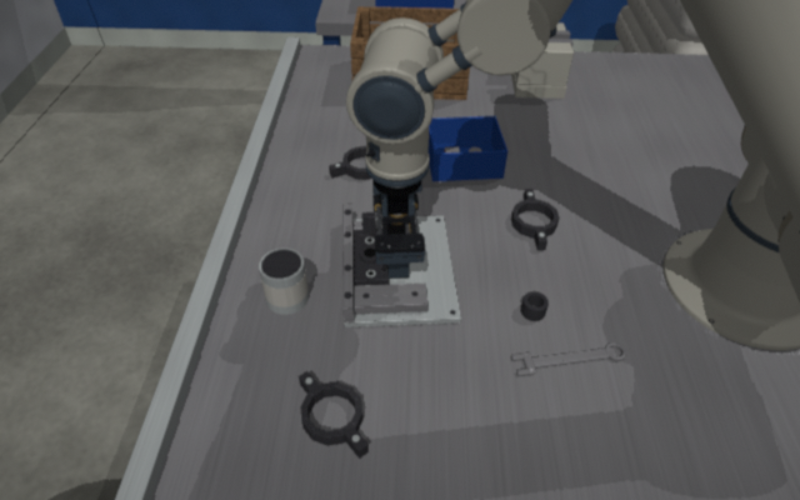

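The side view shows both offcuts in the bin (465,150), and the can and both clamps where they were. The plate is at the fence and the push is steady at about 25 N.

```bash
python3 -c "
from h import *
print(finish_job())"
```

```text
the job is handed in; nothing more can be done
None
```

I finished all the steps and handed the job in at about 31 s of the 72 s allowed; no verdict was reported.

- **Offcuts:** both lie in the bin. The wrist pictures and the last side picture show them there.
- **Spacer:** it stands on the bed in the gap by the thin stop, released, with its foot at the fence. The wrist depth after release puts its centre about 31 mm in front of the fence and its top at 74 mm, which is right for standing on the bed. The push measured about 7.6 N when the foot met the fence.
- **Plate:** I pushed it with both spread fingers, and the side picture shows it flush along the fence. The arm is still pressing with about 25 N towards the fence and 12.6 N downward. At the last push step the force rose from 11 to 25 N while the fingers moved only about 0.1 mm.
- **Bystanders:** the can and the clamps look where they were, by eye. Clamp A (left) and the can are in full view in the last side picture, but the right clamp is partly hidden by the arm.

**What disagreed:**
- The first approach into the gap rubbed the bed, at about 20 N upward and 15 N sideways. I raised the tool 1.8 mm and it went in freely.
- The networks' plate positions differed by a few mm between cameras (28.6 and 33.2 mm in front of the fence, against an ideal of 30). I judged the plate flush by the picture and the force instead.
- I had no direct reading of the contact force between the plate and the fence.

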